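# Stand the slumped bottle up in the supply bin

### The job

In the deep grey supply bin on the club's desk, the slim white bottle has slumped over onto the bin's rim and will leak. Tip it upright so that it stands by itself on the bin's floor, without lifting it out of the bin. Leave the cardboard tube leaning as it is beside it, and leave the trophy where it stands.

Things in the scene. Friction and masses are not known exactly. Their poses are not given: they have to be found in the camera images.
- bottle_center (a point): Slim white bottle, 230 mm tall, up to 0.3 kg: body 54 mm across up to 130 mm, cone to 156 mm, then neck and grey cap, straight, 32 mm across, to the top. Point: on the axis 115 mm above the flat foot; z runs foot to cap. Leans 35 degrees: foot on the bin floor against the far wall (bin's +x), neck on the near rim (-x), last 55 mm beyond it. Let go within 10 degrees of upright, it settles upright.
- bin: Deep open grey plastic bin, fixed to the desk: 146 mm (its x) by 310 mm (its y) by 156 mm high, walls 5 mm, floor 6 mm thick, so 136 x 300 mm inside and 150 mm deep. Origin: centre of its underside, on the desk; z up, x roughly away from the robot. Bottle and tube lean side by side in it, in either order, about 70 mm either side of its middle along y.
- tube_center (a point): Plain brown cardboard mailing tube, straight, 52 mm in diameter, 265 mm long, with flat ends; leans in the bin beside the bottle, the same way, about 31 degrees from vertical. To be left alone. This point is the middle of its axis, 132 mm from either end; z runs from foot to top.
- trophy_center (a point): Small loose brass trophy cup with two side handles on a square marble foot (70 mm), 179 mm tall, 110 mm wide over the handles, standing on the desk to the left (+y) of the bin. To be left alone. This point is on its axis, 90 mm above the desk.

How it is judged:
At the end, for the whole second after the job is handed in: The bottle stands on the bin's floor within 10 degrees of upright, inside the bin, released and at rest; the tube and the trophy are each within 30 mm of where they were (angle between bottle_center's own z axis and vertical below 0.17 rad and z of bottle_center in the frame of bin between 0.106 and 0.136 m and x of bottle_center in the frame of bin between -0.068 and 0.068 m and y of bottle_center in the frame of bin between -0.15 and 0.15 m and linear speed of bottle below 0.03 m/s and angular speed of bottle below 0.3 rad/s and distance of each of tube_center, trophy_center from where it was at the start of the episode below 0.03 m); the robot touches nothing.
It fails at once if the bottle is lifted out of the bin (its foot raised above the rim) (z of bottle_center in the frame of bin above 0.27 m).
It fails at once if the cardboard tube is moved by more than 30 mm (distance of tube_center from where it was at the start of the episode above 0.03 m).
It fails at once if the trophy is moved by more than 30 mm (distance of trophy_center from where it was at the start of the episode above 0.03 m).
It also fails if it takes over 34 s, if anything falls off the work surface, if the arm or the gripper's body presses on something with over 40 N, if the wrist force passes 120 N, or if a joint passes its speed limit or range.

### The arm

A 6-joint arm with a two-finger parallel gripper is mounted at the origin on the work surface. World frame = base frame: x ahead of the robot, y to its left, z up, the work surface at z = 0. Lengths are in m, angles in rad, forces in N, time in s.
With the tool pointing down it reaches from about 0.35 to 0.975 m from the base axis. Payload 4.9 kg.
Tool frame: the origin (TCP) lies at the very end of the fingers, on their centre line; the grasp point (between the pads) lies 19 mm behind it (ctrl.grasp_offset is the distance from the TCP to the grasp point, in m); y points along the fingers, z is the direction in which the jaws open and shut, and the axes are right-handed (so a half turn about y gives the same grasp; the last joint's range is limited). The gripper opens to 85 mm and grips with 20 to 120 N. Pads are 22 mm wide; open, the fingers measure 114 mm over their backs; the gripper's body (76 mm by 85 mm) begins 54 mm behind the grasp point. The pads swing forward as they close: fully open they stand 13 mm farther back than shut.
Start: joints at [1.012, 0.053, 1.613, -0, 1.476, -0.119], TCP at [0.266, 0.566, 0.231] pointing down, gripper open.
Joint ranges: [-3.01, 3.01], [-1.01, 2.22], [0.06, 2.58], [-1.02, 4.17], [0.09, 2.62], [-3.14, 3.14]. Speed limits (rad/s): [2.57, 2.57, 3.14, 3.14, 3.14, 3.14].

### API

Orientations are given as a rotation vector (axis times angle).
In Python, from station import ctrl, eyes, finish_job, find_in, regions_of, pinpoint gives the robot as it stands.
- The arm moves only by the tool play_rows, never from a script. Its argument "moves" is a list of rows, each an object of numbers: "x", "y", "z": the shift along the world's x, y, z in cm; "turn": the turn about the world's z in degrees; "jaw": the finger opening in cm, from 0 to 8.54. A call has 1 to 8 rows; each row shifts and turns the commanded pose from where the row before left it; what a row does not reach is not made up. A row lasts 1/12 s, in which the tool goes at most 41.7 mm and 7.16 degrees, less where a joint would pass 70% of its speed; a pose out of reach is approached as far as the arm can. A call is refused whole if a number of a shift passes 4.17 or a number of a turn 7.16, either way. A call with a gripper value outside its range is refused whole. The fingers move at their own pace and stop on an object; "squeeze" is the grip in N (left out, the last holds). Time passes only in rows, so rows that do not move let the fingers close. It gives the time, the measured TCP pose, the force and the opening at its end, in the units of the state.
- ctrl.get_obs(): the state, without advancing time (a new reading comes with each control period).
- eyes.get_image(name): name is "side" or "top" or "wrist"; returns a dict with "img" (420x560x3 uint8, red, green, blue), "camera_matrix" (3x3 intrinsics, pixels), "D" ([k1, k2, p1, p2, k3] as OpenCV has them; the pictures are not rectified), "cam_to_world" (4x4, takes a point from camera to world coordinates). Camera axes: x right, y up, looking along -z (the intrinsics and any distortion apply to the point x, -y, -z); pixel columns grow to the right and rows downward; lengths in m; the calibration is good to about 2 mm. A picture is of the moment at which its call begins. There is no depth.
- finish_job(): hands the job in, once; it reports no verdict.
Trained networks look in the newest picture that a camera, given by its name, has taken for a name from the list of things; names that differ only in an ending like _2 or _b are one class to them, and where a whole thing is asked for, a point or a joint stands for the part that bears it (a point fixed in the world has none). Each returns a list of dicts, best first, with "score" (0 to 1); they miss things now and then, are a little off and sometimes report something else, mostly with a low value. They report only what shows in the picture. A call takes as long as a camera call.
- find_in(camera, query): "point" ([column, row] in pixels, amid what is visible of it).
- regions_of(camera, query): "pixels" (420x560 bool, what is visible of it) and "point" ([column, row] in pixels, amid what is visible of it).
- pinpoint(camera, query): "point" ([column, row] in pixels: a listed point, or the origin of a listed thing).
The state is a dict: "t": time; "q": joint angles; "dq": joint speeds; "effort": joint torques, N m; "tool_pos": TCP position; "tool_rot": TCP orientation; "contact_force": force on the tool from outside, world axes, zero at the start; "wrist_torque": the same for the moment, N m; "opening": finger opening in m.
Only numpy, scipy, OpenCV 4.12 (cv2) and the standard library are available. Lean on these libraries where they do the work, as an engineer would, in place of code of your own. Each camera call takes 0.05 s, during which the arm holds its last target.

## Working session

There is one attempt and no reset: what is moved stays moved. The work goes in short steps, Python scripts to look and compute and a tool call to move; the robot and the scene stay as the last step left them, time stands still between calls to the robot, and variables do not carry over. Pictures are saved under pics/ and viewed, and the job is handed in when it is done.

Besides the shell and the picture viewer there is one more tool, called as a command line: name --argument value ..., lists and objects as JSON in quotes. play_rows: Moves the arm, as the interface text tells. Its arguments: {"type":"object","properties":{"moves":{"type":"array"},"squeeze":{"type":"number"}},"required":["moves"]}

```bash
mkdir -p pics; cat > h.py <<'E'
import numpy as np, cv2
from station import ctrl, eyes, finish_job, find_in, regions_of, pinpoint
def proj(im,P):
    T=np.linalg.inv(im["cam_to_world"]); P=np.atleast_2d(P)
    c=P@T[:3,:3].T+T[:3,3]; c=c*[1,-1,-1]
    return cv2.projectPoints(c,np.zeros(3),np.zeros(3),np.array(im["camera_matrix"],float),np.array(im["D"],float))[0][:,0]
def ray(im,p):
    u=cv2.undistortPoints(np.array([[p]],float),np.array(im["camera_matrix"],float),np.array(im["D"],float))[0,0]
    M=np.array(im["cam_to_world"]); d=M[:3,:3]@[u[0],-u[1],-1]
    return M[:3,3],d/np.linalg.norm(d)
def tri(rs):
    A=0;b=0
    for o,d in rs:
        Q=np.eye(3)-np.outer(d,d);A=A+Q;b=b+Q@o
    x=np.linalg.solve(A,b); return x,[np.linalg.norm((np.eye(3)-np.outer(d,d))@(x-o)) for o,d in rs]
def atz(im,p,z):
    o,d=ray(im,p); return o+d*(z-o[2])/d[2]
def save(im,n): cv2.imwrite(n,im["img"][:,:,::-1])
E
python3 - <<'E'
from h import *
ims={}
for c in ["side","top","wrist"]:
    ims[c]=eyes.get_image(c); save(ims[c],f"pics/{c}0.png")
    print(c,np.round(ims[c]["cam_to_world"],3).tolist())
R={}
for n in ["bottle_center","tube_center","trophy_center","bin"]:
    for c in ["side","top","wrist"]:
        r=pinpoint(c,n); print(n,c,[(np.round(a["point"]),round(a["score"],2)) for a in r[:2]])
        if r and c!="wrist": R[n,c]=r[0]["point"]
    if (n,"side") in R and (n,"top") in R: print(n,tri([ray(ims[c],R[n,c]) for c in ["side","top"]]))
import pickle; pickle.dump(ims,open("ims0.pkl","wb"))
print(ctrl.get_obs())
E
```

```text
side [[0.983, 0.128, -0.13, 0.449], [-0.181, 0.756, -0.629, -0.291], [0.018, 0.642, 0.767, 0.701], [0.0, 0.0, 0.0, 1.0]]
top [[0.097, 0.965, -0.243, 0.334], [-0.995, 0.094, -0.027, 0.171], [-0.003, 0.244, 0.97, 1.021], [0.0, 0.0, 0.0, 1.0]]
wrist [[0.427, -0.865, -0.263, 0.199], [0.904, 0.408, 0.126, 0.596], [-0.002, -0.291, 0.957, 0.373], [0.0, 0.0, 0.0, 1.0]]
bottle_center side [(array([290., 283.]), 0.97)]
bottle_center top [(array([362., 229.]), 0.79), (array([290., 202.]), 0.18)]
bottle_center wrist []
bottle_center (array([0.53529345, 0.04964727, 0.11808409]), [np.float64(0.0006708040059322342), np.float64(0.0006708040059321874)])
tube_center side [(array([297., 203.]), 0.9)]
tube_center top [(array([288., 198.]), 0.59)]
tube_center wrist []
tube_center (array([0.57676592, 0.19313205, 0.13246454]), [np.float64(0.0018922507448913585), np.float64(0.0018922507448916616)])
trophy_center side [(array([266., 138.]), 0.94)]
trophy_center top [(array([168., 202.]), 0.87)]
trophy_center wrist []
trophy_center (array([0.55955489, 0.43231079, 0.07982521]), [np.float64(0.002247977618115987), np.float64(0.0022479776181161433)])
bin side []
bin top [(array([322., 218.]), 0.59)]
bin wrist []
{'t': 0.75, 'q': array([ 1.01199138e+00,  5.26878928e-02,  1.61284661e+00, -3.82149655e-05,
        1.47601251e+00, -1.19047837e-01]), 'dq': array([-0.00049049,  0.0003832 ,  0.00011865, -0.00026497,  0.0006138 ,
       -0.00042709]), 'effort': array([-5.13804061e-04, -3.93620038e+01, -3.70405304e+01, -1.10472890e-04,
        4.51203005e-04,  4.74106727e-06]), 'tool_pos': array([0.26611091, 0.56551689, 0.23134302]), 'tool_rot': array([-1.54311323,  0.3448354 , -0.34491613]), 'contact_force': array([-0.25897518, -0.33845081, -0.14502848]), 'wrist_torque': array([ 0.06190369, -0.03571165, -0.02694702]), 'opening': 0.08566064404303506}
```

View pics/side0.png

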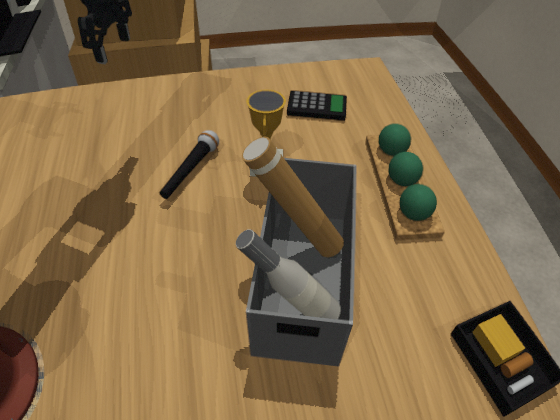

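View pics/top0.png

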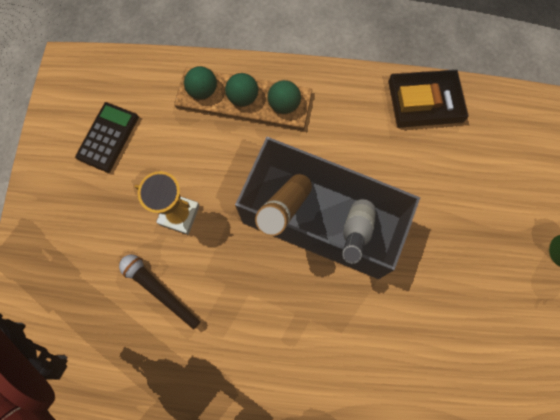

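The side view shows the bottle with its cap at about (246,243) on the near rim and the tube further left with its top at (262,155). In the top view the bin's rim corners are at about (268,143), (416,200), (389,270) and (240,208).

```bash
cat > m.py <<'E'
from h import *
import pickle
from scipy.optimize import least_squares
from scipy.spatial.transform import Rotation as Ro
ims=pickle.load(open("ims0.pkl","rb"))
top=ims["top"];side=ims["side"]
ct=[(268,142),(417,200),(389,271),(239,208)] # +x+y, +x-y, -x-y, -x+y
L=np.array([[.073,.155],[.073,-.155],[-.073,-.155],[-.073,.155]])
cs=[(357,163),(342,362),(250,354),(None,None)]
def W(p,l,z): 
    c,s=np.cos(p[2]),np.sin(p[2]); return [p[0]+c*l[0]-s*l[1],p[1]+s*l[0]+c*l[1],z]
def res(p):
    P=np.array([W(p,l,.156) for l in L])
    return np.r_[(proj(top,P)-ct).ravel(),(proj(side,P[:2])-[(357,163),(345,362)]).ravel()*0]
r=least_squares(res,[.57,.12,0]); p=r.x; print("bin",p,np.degrees(p[2]),np.round(r.fun,1))
print("side rim pred",proj(side,[W(p,l,.156) for l in L]).round())
# bottle along leaning model: unknown y offset
for n,th,zc in [("bot",35,0)]:
  for y in (-.06,-.07,-.08):
    t=np.radians(th)
    A=[W(p,(.068-.027*np.cos(t)-s*np.sin(t),y),.006+.027*np.sin(t)+s*np.cos(t)) for s in (.115,.205,.23)]
    print(y,np.round(A,3).tolist(),proj(top,A).round().tolist(),proj(side,A).round().tolist())
o=ctrl.get_obs(); R=Ro.from_rotvec(o["tool_rot"]).as_matrix(); print(R.round(3))
E
python3 m.py
python3 - <<'E'
import pickle,cv2
i=pickle.load(open("ims0.pkl","rb"))
cv2.imwrite("pics/z0.png",cv2.hconcat([cv2.resize(i["top"]["img"][120:290,220:430,::-1],None,fx=1.9,fy=2.2) , cv2.resize(i["side"]["img"][220:390,220:380,::-1],(390,374))]))
E
```

```text
bin [ 0.56839556  0.11905774 -0.30275931] -17.34683063927634 [-2.2 -3.4  3.1  0.3  4.4  2.5 -5.3 -0.4 -0.   0.   0.  -0. ]
side rim pred [[352. 165.]
 [347. 325.]
 [239. 312.]
 [271. 157.]]
-0.06 [[0.531, 0.068, 0.116], [0.482, 0.083, 0.189], [0.468, 0.087, 0.21]] [[352.0, 231.0], [346.0, 249.0], [345.0, 255.0]] [[286.0, 274.0], [251.0, 242.0], [240.0, 232.0]]
-0.07 [[0.528, 0.058, 0.116], [0.479, 0.074, 0.189], [0.465, 0.078, 0.21]] [[357.0, 233.0], [352.0, 252.0], [350.0, 257.0]] [[285.0, 279.0], [250.0, 248.0], [239.0, 238.0]]
-0.08 [[0.525, 0.049, 0.116], [0.476, 0.064, 0.189], [0.462, 0.068, 0.21]] [[362.0, 235.0], [357.0, 254.0], [356.0, 260.0]] [[284.0, 285.0], [249.0, 253.0], [238.0, 244.0]]
[[ 0.905  0.     0.426]
 [-0.426  0.     0.905]
 [ 0.    -1.     0.   ]]
```

View pics/z0.png

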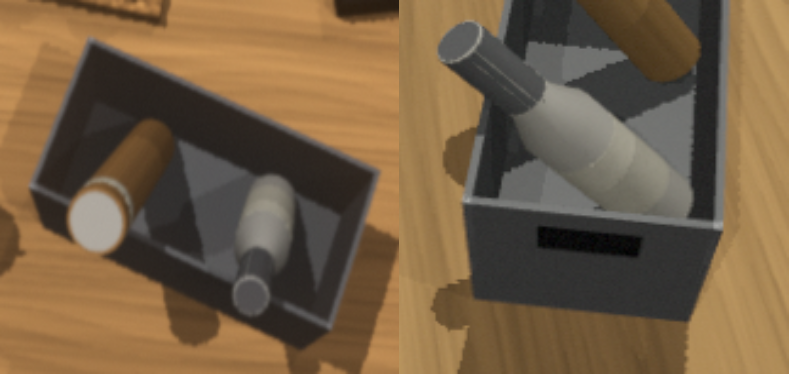

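```bash
cat > m2.py <<'E'
from m import *
print("----")
ct=np.array([(267.4,138.2),(419,198),(393.7,268.2),(236.8,205)]); cs=np.array([(356,162),(352.5,323.6),(247.9,312.3)])
def res(p):
    P=np.array([W(p,l,.156) for l in L]); return np.r_[(proj(top,P)-ct).ravel(),(proj(side,P[:3])-cs).ravel()]
r=least_squares(res,[.57,.12,-.3]); p=r.x; print("bin",p,np.degrees(p[2]),np.round(r.fun,1))
def tob(X):
    c,s=np.cos(p[2]),np.sin(p[2]); d=np.array(X)[:2]-p[:2]; return np.array([c*d[0]+s*d[1],-s*d[0]+c*d[1],X[2]]).round(4)
cap,e=tri([ray(top,(352.1,253.2)),ray(side,(244.2,245))]); print("cap",cap,e,tob(cap))
print("bc",tob([.5353,.0496,.118]),"tube",tob([.5768,.1931,.1325]),"trophy",tob([.56,.432,.08]))
for y in (-.07,-.075,-.08):
    t=np.radians(35)
    A=[W(p,(.068-.027*np.cos(t)-s*np.sin(t),y),.006+.027*np.sin(t)+s*np.cos(t)) for s in (.115,.205,.23)]
    print(y,np.round(A,3).tolist(),proj(top,A).round().tolist(),proj(side,A).round().tolist())
for th in (35,30,25,20,15,10,7,4,0):
    t=np.radians(th);s=.205; print(th,W(p,(.068-.027*np.cos(t)-s*np.sin(t),-.07),.006+.027*np.sin(t)+s*np.cos(t)-.019))
E
python3 m2.py | sed -n '/----/,$p'
```

```text
----
bin [ 0.57542367  0.11856903 -0.29298509] -16.78680933220893 [-1.6 -2.4  1.4 -2.2  0.8  0.7 -2.3 -0.2 -1.   2.4  0.8  0.4 -2.2  0.3]
cap [0.47324919 0.0736987  0.19812004] [np.float64(0.0016690170390818528), np.float64(0.0016690170390818353)] [-0.0849 -0.0725  0.1981]
bc [-0.0185 -0.0776  0.118 ] tube [-0.0202  0.0718  0.1325] trophy [-0.1053  0.2956  0.08  ]
-0.07 [[0.536, 0.057, 0.116], [0.487, 0.072, 0.189], [0.473, 0.076, 0.21]] [[357.0, 229.0], [353.0, 247.0], [351.0, 253.0]] [[290.0, 279.0], [255.0, 248.0], [244.0, 238.0]]
-0.075 [[0.535, 0.053, 0.116], [0.485, 0.067, 0.189], [0.471, 0.072, 0.21]] [[360.0, 230.0], [356.0, 248.0], [354.0, 254.0]] [[290.0, 282.0], [255.0, 251.0], [244.0, 241.0]]
-0.08 [[0.533, 0.048, 0.116], [0.484, 0.063, 0.189], [0.47, 0.067, 0.21]] [[362.0, 231.0], [358.0, 250.0], [357.0, 255.0]] [[289.0, 285.0], [254.0, 254.0], [243.0, 244.0]]
35 [np.float64(0.48656203442626533), np.float64(0.07225986632745084), np.float64(0.1704127328607216)]
30 [np.float64(0.49979080062786496), np.float64(0.06826918925136492), np.float64(0.17803520777580992)]
25 [np.float64(0.5139367840368545), np.float64(0.06400181836819673), np.float64(0.18420378940951213)]
20 [np.float64(0.5288923251779132), np.float64(0.0594902309470761), np.float64(0.1888715311309043)]
15 [np.float64(0.544543603352555), np.float64(0.05476876289244878), np.float64(0.19200290860702704)]
10 [np.float64(0.5607715028833706), np.float64(0.04987334742711082), np.float64(0.19357409016450977)]
7 [np.float64(0.5707337977480808), np.float64(0.04686805569121184), np.float64(0.19376243335841)]
4 [np.float64(0.5808319751345149), np.float64(0.04382177273540462), np.float64(0.19338405509435536)]
0 [np.float64(0.5944597010612991), np.float64(0.03971074283084533), np.float64(0.192)]
```

play_rows --moves '[{"z": 3.5,"turn": 4,"jaw": 8.5},{"z": 3.5,"turn": 4.4},{"z": 3},{"x": 1.2,"y": -3},{"x": 1.2,"y": -3},{"x": 1.2,"y": -3},{"x": 1.2,"y": -3},{"x": 1.2,"y": -3}]'

```text
invalid input
```

play_rows --moves '[{"x": 1.2,"y": -3},{"x": 1.2,"y": -3},{"x": 1.2,"y": -3},{"x": 1.2,"y": -3},{"x": 1.2,"y": -3},{"x": 1.2,"y": -3},{"x": 1.2,"y": -3},{"x": 1.2,"y": -3}]'

```text
invalid input
```

```bash
python3 -c "
from h import *
o=ctrl.get_obs();print(o['t'],o['tool_pos'],o['opening'])"
```

```text
0.75 [0.26611091 0.56551689 0.23134302] 0.08566064404303506
```

The arm has not moved: both calls were rejected. I'll try again with every key filled in.

play_rows --moves '[{"x": 0,"y": 0,"z": 3.5,"turn": 4,"jaw": 8.5},{"x": 0,"y": 0,"z": 3.5,"turn": 4.4,"jaw": 8.5},{"x": 0,"y": 0,"z": 3,"turn": 0,"jaw": 8.5},{"x": 1.2,"y": -3,"z": 0,"turn": 0,"jaw": 8.5},{"x": 1.2,"y": -3,"z": 0,"turn": 0,"jaw": 8.5},{"x": 1.2,"y": -3,"z": 0,"turn": 0,"jaw": 8.5}]' --squeeze 20

```text
t: 1.25
tool_pos: [0.3023, 0.4749, 0.3324]
tool_rot: [-1.557, 0.228, -0.23]
contact_force: [1.4, -0.3, -0.3]
opening: 0.0853
```

play_rows --moves '[{"x": 1.3,"y": -3.1,"z": 0,"turn": 0,"jaw": 8.5},{"x": 1.3,"y": -3.1,"z": 0,"turn": 0,"jaw": 8.5},{"x": 1.3,"y": -3.1,"z": 0,"turn": 0,"jaw": 8.5},{"x": 1.3,"y": -3.1,"z": 0,"turn": 0,"jaw": 8.5},{"x": 1.3,"y": -3.1,"z": 0,"turn": 0,"jaw": 8.5},{"x": 1.3,"y": -3.1,"z": 0,"turn": 0,"jaw": 8.5},{"x": 1.3,"y": -3.1,"z": 0,"turn": 0,"jaw": 8.5},{"x": 1.3,"y": -3.1,"z": 0,"turn": 0,"jaw": 8.5}]'

```text
t: 1.92
tool_pos: [0.4063, 0.226, 0.3316]
tool_rot: [-1.558, 0.229, -0.23]
contact_force: [0.3, 0.5, -0.3]
opening: 0.0853
```

play_rows --moves '[{"x": 1.6,"y": -3.1,"z": 0,"turn": 0,"jaw": 8.5},{"x": 1.6,"y": -3.1,"z": 0,"turn": 0,"jaw": 8.5},{"x": 1.6,"y": -3.1,"z": 0,"turn": 0,"jaw": 8.5},{"x": 1.6,"y": -3.1,"z": 0,"turn": 0,"jaw": 8.5},{"x": 1.4,"y": -3.1,"z": 0,"turn": 0,"jaw": 8.5},{"x": 0,"y": 0,"z": 0,"turn": 0,"jaw": 8.5},{"x": 0,"y": 0,"z": 0,"turn": 0,"jaw": 8.5}]'

```text
t: 2.5
tool_pos: [0.4844, 0.0712, 0.3311]
tool_rot: [-1.558, 0.233, -0.232]
contact_force: [0.5, 0.4, -0.2]
opening: 0.0849
```

```bash
python3 - <<'E'
from h import *
a=[eyes.get_image(c) for c in ("wrist","top")]
cv2.imwrite("pics/a1.png",cv2.resize(cv2.hconcat([i["img"][:,:,::-1] for i in a]),(800,300)))
o=ctrl.get_obs();print(o['t'],o['tool_pos'],o['opening'],o['tool_rot'])
E
```

```text
2.6 [0.48387595 0.07293732 0.33136591] 0.08500842950401803 [-1.55808406  0.23012577 -0.22993146]
```

View pics/a1.png

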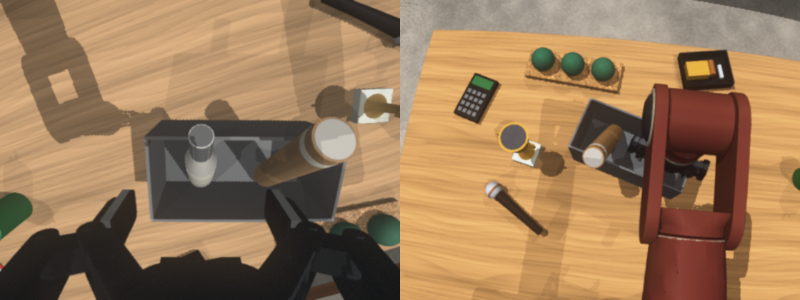

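```bash
python3 - <<'E'
from h import *
i=eyes.get_image("wrist"); save(i,"pics/w1.png"); 
print(atz(i,(281,186),.206))
r=regions_of("wrist","bottle_center"); m=r[0]["pixels"]; ys,xs=np.nonzero(m); print(r[0]["score"],xs.min(),xs.max(),ys.min(),ys.max())
for y in range(ys.min(),ys.max(),10):
    x=np.nonzero(m[y])[0]; print(y,x.min(),x.max())
for s,z in((.205,.189),(.23,.21)):print(proj(i,[[.486 if s<.22 else .471,.068 if s<.22 else .072,z]]))
print(proj(i,[ctrl.get_obs()['tool_pos']]))
E
```

```text
[0.4693071  0.07676525 0.206     ]
0.7 257 302 174 262
174 279 281
184 263 296
194 261 297
204 262 296
214 259 300
224 257 302
234 258 300
244 261 298
254 265 294
[[277.20878853 201.30456596]]
[[276.32326405 190.37316497]]
[[283.70733949 267.40855505]]
```

View pics/w1.png

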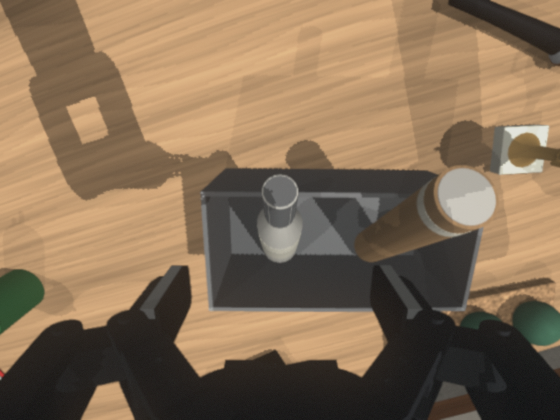

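play_rows --moves '[{"x": 0.2,"y": 0,"z": -2,"turn": 0,"jaw": 8.5},{"x": 0,"y": 0,"z": -3,"turn": 0,"jaw": 8.5},{"x": 0,"y": 0,"z": -3,"turn": 0,"jaw": 8.5},{"x": 0,"y": 0,"z": -3,"turn": 0,"jaw": 8.5},{"x": 0,"y": 0,"z": -2.5,"turn": 0,"jaw": 8.5},{"x": 0,"y": 0,"z": -1.5,"turn": 0,"jaw": 8.5},{"x": 0,"y": 0,"z": -1,"turn": 0,"jaw": 8.5},{"x": 0,"y": 0,"z": 0,"turn": 0,"jaw": 8.5}]'

```text
t: 3.37
tool_pos: [0.4843, 0.0735, 0.1688]
tool_rot: [-1.559, 0.232, -0.225]
contact_force: [-0.6, 0.4, -0.6]
opening: 0.0851
```

```bash
python3 - <<'E'
from h import *
a=[eyes.get_image(c) for c in ("wrist","side")]
cv2.imwrite("pics/a2.png",cv2.resize(cv2.hconcat([i["img"][:,:,::-1] for i in a]),(800,300)))
o=ctrl.get_obs();print(o['t'],o['tool_pos'],o['opening'],o['contact_force'])
E
```

```text
3.4667 [0.48636313 0.07311678 0.1721343 ] 0.08528959078675939 [ 0.21524364 -0.16261972  0.29478485]
```

View pics/a2.png

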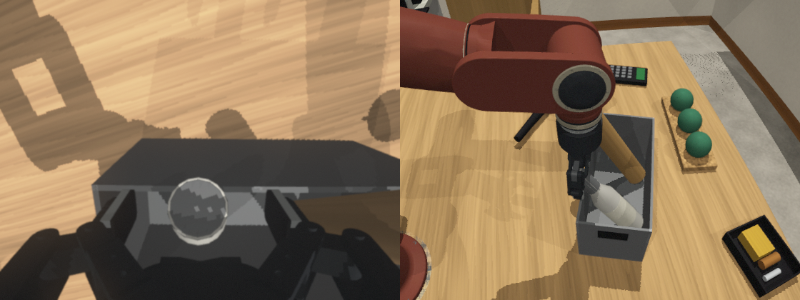

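The cap sits between the pads. I'll close gently.

play_rows --moves '[{"x": 0,"y": 0,"z": 0,"turn": 0,"jaw": 5},{"x": 0,"y": 0,"z": 0,"turn": 0,"jaw": 3.5},{"x": 0,"y": 0,"z": 0,"turn": 0,"jaw": 2.6},{"x": 0,"y": 0,"z": 0,"turn": 0,"jaw": 2.6},{"x": 0,"y": 0,"z": 0,"turn": 0,"jaw": 2.6},{"x": 0,"y": 0,"z": 0,"turn": 0,"jaw": 2.6},{"x": 0,"y": 0,"z": 0,"turn": 0,"jaw": 2.6},{"x": 0,"y": 0,"z": 0,"turn": 0,"jaw": 2.6}]' --squeeze 20

```text
t: 4.13
tool_pos: [0.4864, 0.0723, 0.1719]
tool_rot: [-1.559, 0.23, -0.231]
contact_force: [-1.3, -0.7, 3.8]
opening: 0.0309
```

play_rows --moves '[{"x": 0.66,"y": -0.2,"z": 0.38,"turn": 0,"jaw": 2.6},{"x": 0.66,"y": -0.2,"z": 0.36,"turn": 0,"jaw": 2.6},{"x": 0.7,"y": -0.21,"z": 0.32,"turn": 0,"jaw": 2.6},{"x": 0.7,"y": -0.22,"z": 0.28,"turn": 0,"jaw": 2.6},{"x": 0,"y": 0,"z": 0,"turn": 0,"jaw": 2.6},{"x": 0,"y": 0,"z": 0,"turn": 0,"jaw": 2.6}]'

```text
t: 4.63
tool_pos: [0.5142, 0.064, 0.1848]
tool_rot: [-1.558, 0.23, -0.231]
contact_force: [-1.9, -0.3, 0.1]
opening: 0.0307
```

```bash
python3 - <<'E'
from h import *
a=[eyes.get_image(c) for c in ("wrist","side")]
cv2.imwrite("pics/a3.png",cv2.resize(cv2.hconcat([i["img"][:,:,::-1] for i in a]),(800,300)))
o=ctrl.get_obs();print(o['t'],o['tool_pos'],o['opening'],o['contact_force'],o['wrist_torque'])
E
```

```text
4.7333 [0.51385354 0.06407393 0.18472385] 0.030902698473731068 [-0.88544823 -0.31413131  0.1645328 ] [-0.04247126  0.0418381  -0.04895003]
```

View pics/a3.png

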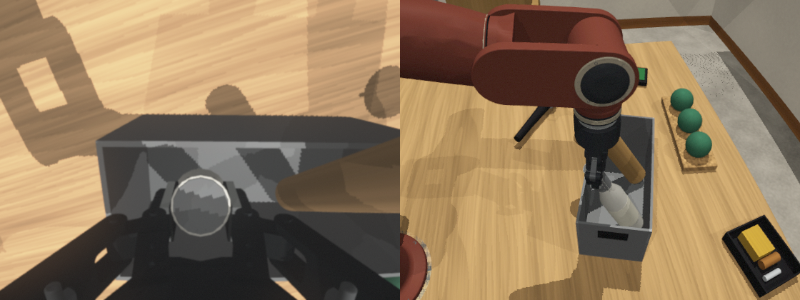

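The grip is good, the forces are small and the bottle is following. I'll continue the arc.

play_rows --moves '[{"x": 0.75,"y": -0.22,"z": 0.25,"turn": 0,"jaw": 2.6},{"x": 0.75,"y": -0.23,"z": 0.2,"turn": 0,"jaw": 2.6},{"x": 0.78,"y": -0.23,"z": 0.15,"turn": 0,"jaw": 2.6},{"x": 0.78,"y": -0.24,"z": 0.12,"turn": 0,"jaw": 2.6},{"x": 0.8,"y": -0.24,"z": 0.08,"turn": 0,"jaw": 2.6},{"x": 0.8,"y": -0.25,"z": 0.05,"turn": 0,"jaw": 2.6},{"x": 0,"y": 0,"z": 0,"turn": 0,"jaw": 2.6},{"x": 0,"y": 0,"z": 0,"turn": 0,"jaw": 2.6}]'

```text
t: 5.4
tool_pos: [0.5612, 0.0498, 0.1938]
tool_rot: [-1.558, 0.229, -0.232]
contact_force: [-0.2, 0.7, 4.0]
opening: 0.0304
```

play_rows --moves '[{"x": 0.5,"y": -0.15,"z": 0,"turn": 0,"jaw": 2.6},{"x": 0.5,"y": -0.15,"z": 0,"turn": 0,"jaw": 2.6},{"x": 0.5,"y": -0.15,"z": -0.05,"turn": 0,"jaw": 2.6},{"x": 0.5,"y": -0.15,"z": -0.05,"turn": 0,"jaw": 2.6},{"x": 0.5,"y": -0.15,"z": -0.05,"turn": 0,"jaw": 2.6},{"x": 0,"y": 0,"z": 0,"turn": 0,"jaw": 2.6},{"x": 0,"y": 0,"z": 0,"turn": 0,"jaw": 2.6}]'

```text
t: 5.98
tool_pos: [0.586, 0.0425, 0.193]
tool_rot: [-1.558, 0.228, -0.233]
contact_force: [-0.5, -0.5, 5.9]
opening: 0.0309
```

```bash
python3 - <<'E'
from h import *
a=[eyes.get_image(c) for c in ("wrist","side")]
save(a[1],"pics/s4.png")
cv2.imwrite("pics/a4.png",cv2.hconcat([cv2.resize(a[0]["img"][:,:,::-1],(400,300)),cv2.resize(a[1]["img"][150:360,210:490,::-1],(400,300))]))
o=ctrl.get_obs();print(o['t'],o['tool_pos'],o['opening'],o['contact_force'],o['wrist_torque'])
E
```

```text
6.0833 [0.58589002 0.04248286 0.19297869] 0.03063887539607089 [ 0.55986882 -0.36825619  4.96181552] [0.10007774 0.19391432 0.02079026]
```

View pics/a4.png

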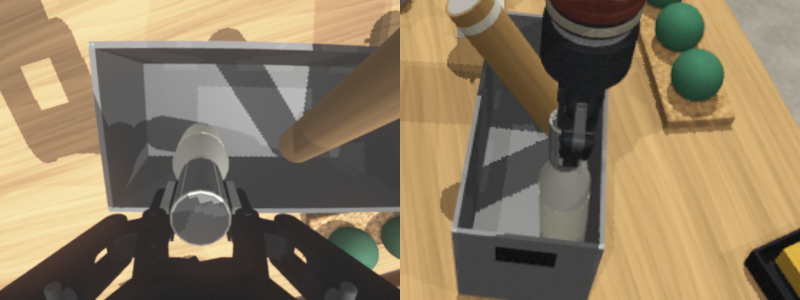

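```bash
cat > ov.py <<'E'
from h import *
import sys
def fit(cams,name,th0=0):
    p=[.5754,.1186,-.293]
    c,s=np.cos(p[2]),np.sin(p[2]); Rb=np.array([[c,-s,0],[s,c,0],[0,0,1]])
    prof=[(0,27),(130,27),(156,16),(230,16)]
    out=[]
    for cam in cams:
        i=eyes.get_image(cam); im=i["img"][:,:,::-1].copy()
        for th,col in((th0,(0,255,0)),(th0+6,(0,0,255))):
            t=np.radians(th); ax=np.array([-np.sin(t),0,np.cos(t)]); e1=np.array([np.cos(t),0,np.sin(t)]); e2=np.array([0,1,0])
            F=np.array([.068-.027*np.cos(t),-.071,.006+.027*np.sin(t)])
            for h,r in prof:
                a=np.linspace(0,6.283,40)[:,None]
                X=F+ax*h/1e3+r/1e3*(np.cos(a)*e1+np.sin(a)*e2)
                q=proj(i,X@Rb.T+[p[0],p[1],0]); cv2.polylines(im,[np.int32(q*8)],True,col,1,cv2.LINE_AA,3)
        q=proj(i,[[*( (Rb@[.04,-.07,0])[:2]+p[:2]),.15]])[0]
        x0=int(np.clip(q[0]-100,0,360));y0=int(np.clip(q[1]-105,0,210))
        out.append(cv2.resize(im[y0:y0+210,x0:x0+200],(400,420),interpolation=cv2.INTER_CUBIC))
    cv2.imwrite(name,cv2.hconcat(out))
fit(sys.argv[2].split(","),sys.argv[1])
E
python3 ov.py pics/o4.png side,wrist
```

```text
(no output)
```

View pics/o4.png

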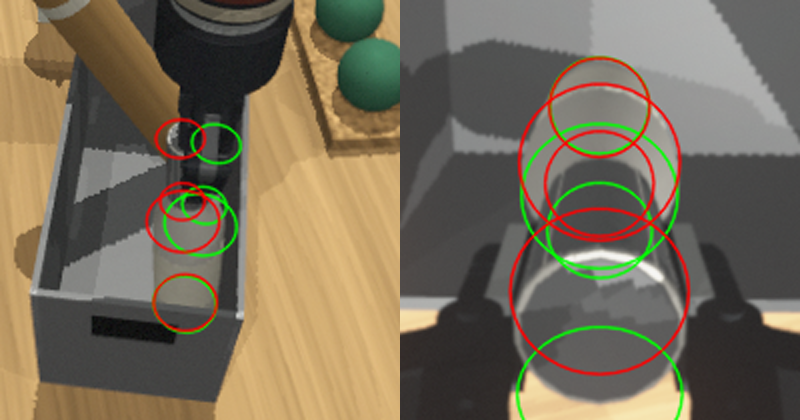

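The tilt reads about 4–5°, as planned. I'll go a little further, then release.

play_rows --moves '[{"x": 0.4,"y": -0.12,"z": -0.05,"turn": 0,"jaw": 2.6},{"x": 0.4,"y": -0.12,"z": -0.05,"turn": 0,"jaw": 2.6},{"x": 0.2,"y": -0.06,"z": -0.05,"turn": 0,"jaw": 2.6},{"x": 0,"y": 0,"z": 0,"turn": 0,"jaw": 2.6},{"x": 0,"y": 0,"z": 0,"turn": 0,"jaw": 2.6},{"x": 0,"y": 0,"z": 0,"turn": 0,"jaw": 2.6}]'

```text
t: 6.68
tool_pos: [0.5959, 0.0394, 0.1917]
tool_rot: [-1.559, 0.227, -0.233]
contact_force: [-0.3, -0.3, 6.4]
opening: 0.0307
```

```bash
python3 ov.py pics/o5.png side,wrist
```

```text
(no output)
```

View pics/o5.png

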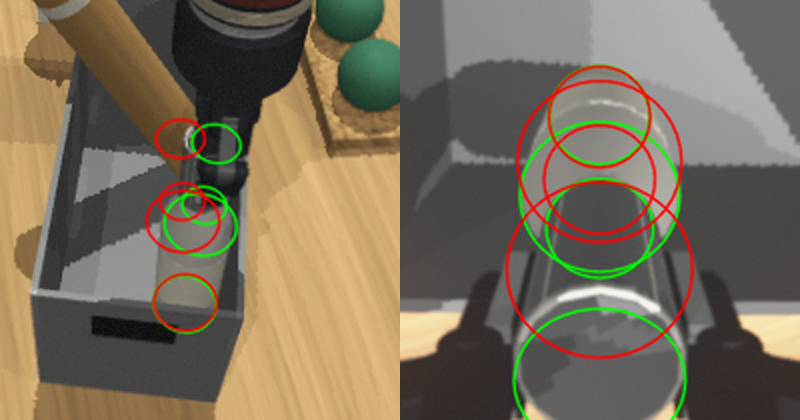

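play_rows --moves '[{"x": 0,"y": 0,"z": 0,"turn": 0,"jaw": 3.4},{"x": 0,"y": 0,"z": 0,"turn": 0,"jaw": 4},{"x": 0,"y": 0,"z": 0,"turn": 0,"jaw": 5},{"x": 0,"y": 0,"z": 0,"turn": 0,"jaw": 6.5},{"x": 0,"y": 0,"z": 0,"turn": 0,"jaw": 8},{"x": 0,"y": 0,"z": 0,"turn": 0,"jaw": 8},{"x": 0,"y": 0,"z": 0,"turn": 0,"jaw": 8}]'

```text
t: 7.37
tool_pos: [0.5948, 0.0396, 0.19]
tool_rot: [-1.559, 0.23, -0.23]
contact_force: [0.2, 0.4, 0.1]
opening: 0.08
```

```bash
python3 ov.py pics/o6.png side,wrist; python3 -c "
from h import *
o=ctrl.get_obs();print(o['contact_force'],o['opening'])"
```

```text
[-0.19191325 -0.16993925 -0.46361319] 0.08004544229433302
```

View pics/o6.png

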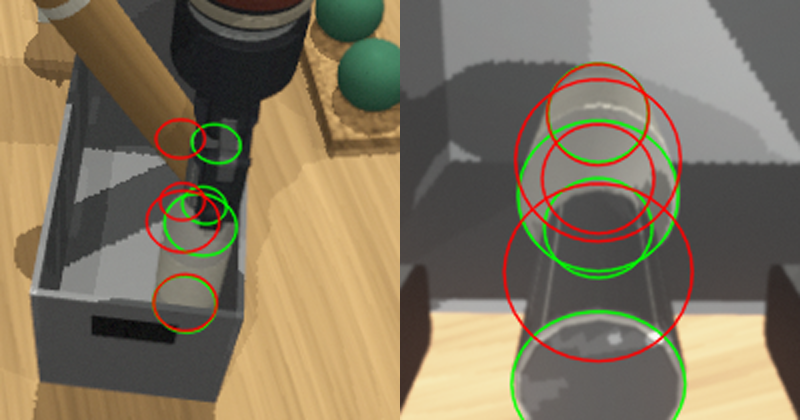

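The bottle is released, and its cap lines up with the upright prediction. I'll retreat straight up.

play_rows --moves '[{"x": 0,"y": 0,"z": 1,"turn": 0,"jaw": 8.5},{"x": 0,"y": 0,"z": 2,"turn": 0,"jaw": 8.5},{"x": 0,"y": 0,"z": 3,"turn": 0,"jaw": 8.5},{"x": 0,"y": 0,"z": 3,"turn": 0,"jaw": 8.5},{"x": 0,"y": 0,"z": 3,"turn": 0,"jaw": 8.5},{"x": 0,"y": 0,"z": 3,"turn": 0,"jaw": 8.5},{"x": 0,"y": 0,"z": 0,"turn": 0,"jaw": 8.5}]'

```text
t: 8.05
tool_pos: [0.5973, 0.0395, 0.35]
tool_rot: [-1.557, 0.219, -0.241]
contact_force: [-0.6, -0.6, 1.0]
opening: 0.0851
```

play_rows --moves '[{"x": -3,"y": -2,"z": 0,"turn": 0,"jaw": 8.5},{"x": -3,"y": -2,"z": 0,"turn": 0,"jaw": 8.5},{"x": -3,"y": -2,"z": 0,"turn": 0,"jaw": 8.5},{"x": -3,"y": -2,"z": 0,"turn": 0,"jaw": 8.5},{"x": -2,"y": -2,"z": 0,"turn": 0,"jaw": 8.5},{"x": 0,"y": 0,"z": 0,"turn": 0,"jaw": 8.5},{"x": 0,"y": 0,"z": 0,"turn": 0,"jaw": 8.5}]'

```text
t: 8.63
tool_pos: [0.4544, -0.061, 0.341]
tool_rot: [-1.558, 0.23, -0.233]
contact_force: [0.3, 0.6, -0.3]
opening: 0.0848
```

```bash
python3 ov.py pics/o7.png side,top; python3 - <<'E'
from h import *
ims={c:eyes.get_image(c) for c in("side","top")}
for n in ["bottle_center","tube_center","trophy_center"]:
    P=[pinpoint(c,n) for c in ("side","top")]
    if all(P): print(n,tri([ray(ims[c],r[0]["point"]) for c,r in zip(("side","top"),P)]),[r[0]["score"] for r in P])
o=ctrl.get_obs();print(o['t'],o['tool_pos'],o['contact_force'])
E
```

```text
bottle_center (array([0.59052348, 0.04018386, 0.12254136]), [np.float64(0.0008067459791915898), np.float64(0.000806745979191449)]) [0.83, 0.73]
tube_center (array([0.57124148, 0.19403707, 0.13452849]), [np.float64(0.0001538179830779377), np.float64(0.00015381798307776548)]) [0.94, 0.66]
9.1333 [ 0.45511861 -0.06008237  0.34002099] [ 0.2030599  -0.11769058  0.22857214]
```

View pics/o7.png

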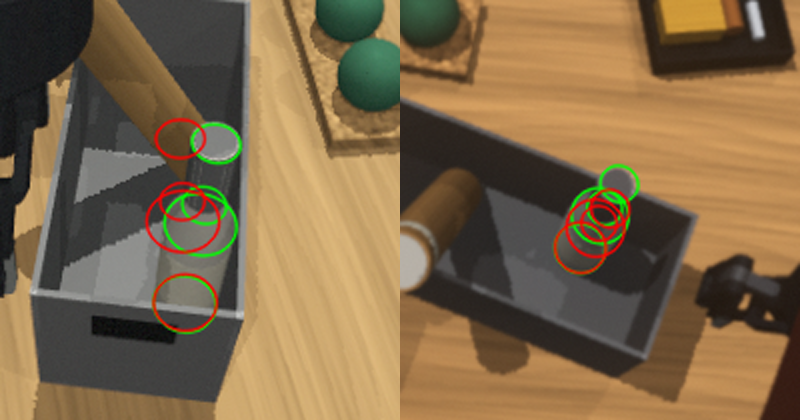

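Both views show the bottle upright, matching the green outline, and its centre is at z = 0.1225 m. The tube is within measurement noise of where it was, and the arm is clear. I'll hand in.

```bash
python3 -c "
from station import *
print(finish_job())"
```

```text
the job is handed in; nothing more can be done
None
```

The bottle now stands upright on the bin floor beside the far wall, released, and I've handed the job in. I gripped its neck lightly (20 N), swung it up along an arc with the foot staying low in the bin, let go and moved the arm clear. The last clock reading was about 9.1 s.

Last checks, from the side and top cameras:
- **Bottle:** it matches the outline of an upright bottle in both views, about 0–2° off vertical. Its centre measured z = 0.1225 m, against about 0.121 m expected. It looked unchanged after release, but I did not measure its speed.
- **Tube:** it measured about 6 mm from its first reading, which is within measurement noise. The arm was never meant to touch it.
- **Trophy:** I did not re-measure it at the end, because both cameras were needed and at least one did not find it. The arm passed above it at the start with no contact force.
- **Arm:** the highest contact force reading was about 6 N, and it read near zero at hand-in, so the arm was touching nothing.

My first two move calls were rejected as invalid because I left keys out of the rows. Nothing moved, and I sent them again with every key filled in.

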